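Feel out and put away two parts carriers

TASK

Two identical closed parts carriers stand on the bench: one is full and heavy, the other empty and light. Lift them by their handles to feel which is which, hang the full one by its handle on both prongs of the hook stand, and stand the empty one flat in the shallow black tray for refilling. Do not drop or overturn a carrier, leave the other things on the bench where they are, and let go of everything.

Things in the scene. Friction and masses are not known exactly. Their poses are not given: they have to be found in the camera images.
- carrier_a: one of two look-alike closed grey boxes, 140 (y) x 60 (x) x 60 mm high, upright on the bench, rigid black arched handle on top (see its handle point). Origin: centre of the underside, z up. Which one is full is not known: the full one weighs 0.5 to 0.75 kg in all, the empty one below 0.23 kg
- carrier_b: one of two look-alike closed grey boxes, 140 (y) x 60 (x) x 60 mm high, upright on the bench, rigid black arched handle on top (see its handle point). Origin: centre of the underside, z up. Which one is full is not known: the full one weighs 0.5 to 0.75 kg in all, the empty one below 0.23 kg
- carrier_a_handle (a point): middle of carrier_a's handle bar, on its axis, 115 mm above the underside (axes as the carrier's). The bar is square, 12 x 12 mm, along y; its uprights stand at y = -62 and +62 mm, so the opening between box top and bar is 112 mm long and 49 mm high
- carrier_b_handle (a point): middle of carrier_b's handle bar, on its axis, 115 mm above the underside (axes as the carrier's). The bar is square, 12 x 12 mm, along y; its uprights stand at y = -62 and +62 mm, so the opening between box top and bar is 112 mm long and 49 mm high
- stand: dark steel hook stand, fixed. Origin on the bench under hook_seat. Two level prongs (see hook_seat) point along its -x, about towards the robot, from a cross plate: front face x = +60 mm, top 208 mm high, 100 mm wide. Post behind it: x +60 to +90 mm, 40 mm wide, 200 mm high. Base plate 12 mm thick, x -70 to +100 mm, 150 mm wide
- hook_seat (a point): midpoint between the prongs, level with their top, 200 mm above the bench; axes as the stand's. The handle bar should rest here across both prongs, along y. Prongs: round, 8 mm thick, at y = -30 and +30 mm, from x = +60 mm (cross plate) to upturned free ends at x = -42 mm that rise 10 mm above the seat
- tray: shallow black tray, fixed, 112 mm (its x) x 192 mm (its y) outside, walls 4 mm thick and 18 mm high, inside 104 x 184 mm, floor 4 mm thick. Origin: centre of the underside
- screwdriver: bystander: screwdriver 170 mm long lying on the bench, yellow handle; leave alone
- flux_bottle: bystander: small white bottle 48 mm across, 100 mm high, standing; leave alone
- multimeter: bystander: yellow handheld meter 85 x 150 x 32 mm lying flat; leave alone
Not all that is in view belongs to the job. What is shaped like the carrier_a but yellow is not meant.

How it is judged:
At the end, for the whole second after the job is handed in: The full carrier hangs at rest by its bar across both prongs: bar middle 40 mm before to 65 mm behind hook_seat, within 30 mm sideways, 0 to 20 mm above, tilt under 0.35 rad, stand bearing over 3.5 N. The empty one stands flat on the tray floor, within 40 mm of its centre, at rest. Both released (((contact force between stand and carrier_a above 3.5 N and x of carrier_a_handle in the frame of hook_seat between -0.04 and 0.065 m and y of carrier_a_handle in the frame of hook_seat between -0.03 and 0.03 m and z of carrier_a_handle in the frame of hook_seat between 0 and 0.02 m and height (world z) of carrier_a above 0.05 m and angle between carrier_a's own z axis and vertical below 0.35 rad and linear speed of carrier_a below 0.05 m/s and x of carrier_b in the frame of tray between -0.04 and 0.04 m and y of carrier_b in the frame of tray between -0.04 and 0.04 m and z of carrier_b in the frame of tray below 0.012 m and angle between carrier_b's own z axis and vertical below 0.08 rad and linear speed of carrier_b below 0.03 m/s) or (contact force between stand and carrier_b above 3.5 N and x of carrier_b_handle in the frame of hook_seat between -0.04 and 0.065 m and y of carrier_b_handle in the frame of hook_seat between -0.03 and 0.03 m and z of carrier_b_handle in the frame of hook_seat between 0 and 0.02 m and height (world z) of carrier_b above 0.05 m and angle between carrier_b's own z axis and vertical below 0.35 rad and linear speed of carrier_b below 0.05 m/s and x of carrier_a in the frame of tray between -0.04 and 0.04 m and y of carrier_a in the frame of tray between -0.04 and 0.04 m and z of carrier_a in the frame of tray below 0.012 m and angle between carrier_a's own z axis and vertical below 0.08 rad and linear speed of carrier_a below 0.03 m/s))); the robot touches nothing.
It fails at once if a carrier is dropped or thrown (faster than 0.7 m/s while no finger touches it) ((linear speed of carrier_a above 0.7 m/s and contact force between the fingers and carrier_a below 0.05 N) or (linear speed of carrier_b above 0.7 m/s and contact force between the fingers and carrier_b below 0.05 N)).
It fails at once if a carrier is overturned (tilted more than 0.9 rad) (angle between any of carrier_a, carrier_b's own z axis and vertical above 0.9 rad).
It fails at once if the screwdriver, the bottle or the meter is moved more than 25 mm (distance of any of screwdriver, flux_bottle, multimeter from where it was at the start of the episode above 0.025 m).
It also fails if it takes over 67 s, if anything falls off the work surface, if the arm or the gripper's body presses on something with over 40 N, if the wrist force passes 120 N, or if a joint passes its speed limit or range.

ROBOT

A 6-joint arm with a two-finger parallel gripper is mounted at the origin on the work surface. World frame = base frame: x ahead of the robot, y to its left, z up, the work surface at z = 0. Lengths are in m, angles in rad, forces in N, time in s.
With the tool pointing down it reaches from about 0.425 to 1.125 m from the base axis. Payload 14.9 kg.
Tool frame: the origin (TCP) lies midway between the tips of the shut fingers; the grasp point (between the pads) lies 19 mm behind it; z points along the fingers, y is the direction in which the jaws open and shut (so a half turn about z gives the same grasp; the last joint's range is limited). The gripper opens to 91 mm and grips with 3 to 60 N. Pads are 32 mm wide; open, the fingers measure 118 mm over their backs; the gripper's body (76 mm by 178 mm) begins 60 mm behind the grasp point.
Start: joints at [1.306, 0.379, 1.734, -0, 1.028, -0.033], TCP at [0.161, 0.681, 0.176] pointing down, gripper open.
Joint ranges: [-2.77, 2.77], [-0.74, 2.19], [0, 2.66], [-1.06, 4.2], [0.31, 2.87], [-3.08, 3.08]. Speed limits (rad/s): [1.89, 1.89, 2.39, 3.14, 3.14, 3.14].

INTERFACE

Orientations are given as a unit quaternion [x, y, z, w].
In Python, from workcell import env gives the robot as it stands.
- The arm moves only by the tool step_arm, never from a script. Its argument "commands" is text: rows parted by semicolons, each of 5 numbers parted by spaces: the opening, from 0 (shut) to 1 (fully open), then the shift along the tool's x, y, z in units of 40 mm (1.0 is 40 mm), then the turn about the tool's z in units of 8 degrees (1.0 is 8 degrees). A call has 1 to 10 rows; each row shifts and turns the commanded pose from where the row before left it, along the tool's axes as they then stand; what a row does not reach is not made up. A row lasts 1/10 s, in which the tool goes at most 50 mm and 8.59 degrees, less where a joint would pass 70% of its speed; a pose out of reach is approached as far as the arm can. A call is refused whole if a number of a shift passes 1 or a number of a turn 1, either way. A call with a gripper value outside its range is refused whole. The fingers move at their own pace and stop on an object; "newtons" is the grip in N (left out, the last holds). Time passes only in rows, so rows that do not move let the fingers close. It gives the time, the measured TCP pose, the force and the opening at its end, in the units of the state.
- env.sense(): the state, without advancing time (a new reading comes with each control period).
- env.snapshot(name): name is "scene" or "top" or "wrist"; returns (picture, depth): 420x560x3 uint8, blue, green, red; 420x560 float32, m along the optical axis (not along the pixel's ray), 0 where there is no reading.
- env.calibration(name): a dict with "camera_matrix" (3x3 intrinsics, pixels), "R" (3x3) and "t" (3): a world point X has camera coordinates R X + t. Camera axes: x right, y down, z forward; pixel columns grow to the right and rows downward; lengths in m; the calibration is good to about 2 mm. A picture is of the moment at which its call begins: read the wrist's pose just before it. calibration takes no time and is no camera call; for the wrist camera it gives the pose at the moment of the call.
- env.finish_job(): hands the job in, once; it reports no verdict.
The state is a dict: "time_s": time; "qpos": joint angles; "qvel": joint speeds; "tau": joint torques, N m; "tcp_pos": TCP position; "eef_rot": TCP orientation; "ft_force": force on the tool from outside, world axes, zero at the start; "moment": the same for the moment, N m; "finger_gap": opening from 0.0 (shut) to 1.0 (fully open).
Only numpy, scipy, OpenCV 4.12 (cv2) and the standard library are available. Lean on these libraries where they do the work, as an engineer would, in place of code of your own. Each camera call takes 0.05 s, during which the arm holds its last target. There are 200 camera calls.

## Working session

There is one attempt and no reset: what is moved stays moved. The work goes in short steps, Python scripts to look and compute and a tool call to move; the robot and the scene stay as the last step left them, time stands still between calls to the robot, and variables do not carry over. Pictures are saved under pics/ and viewed, about 8 in all and at most 12, crops included, and the job is handed in when it is done.

Besides the shell and the picture viewer there is one more tool, called after "Call:" by a JSON object that holds its "fn" and its "kwargs". step_arm: Moves the arm, as the interface text tells. Its arguments: {"type":"object","properties":{"commands":{"type":"string"},"newtons":{"type":"number"}},"required":["commands"]}

```bash
mkdir -p pics; cat > h.py <<'E'
import numpy as np, cv2
from workcell import env
def snap(n,f):
    c=env.calibration(n); im,d=env.snapshot(n); cv2.imwrite(f'pics/{f}.png',im)
    np.savez(f'pics/{f}.npz',d=d,K=c['camera_matrix'],R=c['R'],t=c['t'],im=im); return im,d
def world(f):
    z=np.load(f'pics/{f}.npz'); d=z['d']; K=np.array(z['K'])
    v,u=np.mgrid[:d.shape[0],:d.shape[1]]
    P=np.stack([(u-K[0,2])/K[0,0]*d,(v-K[1,2])/K[1,1]*d,d],-1)
    W=(P-z['t'])@z['R']; W[d==0]=np.nan; return W
E
python3 - <<'E'
from h import *
s=env.sense();print(s)
snap('top','top1');snap('scene','scene1')
a=cv2.imread('pics/top1.png');b=cv2.imread('pics/scene1.png')
E
```

```text
{'time_s': 0.0, 'qpos': array([ 1.30567146e+00,  3.79379093e-01,  1.73481695e+00, -9.78490425e-06,
        1.02848973e+00, -3.33113304e-02]), 'qvel': array([ 0.00072172,  0.00129369, -0.00235346,  0.00165164, -0.0020483 ,
        0.00104169]), 'tau': array([-3.20812236e-03, -7.63675404e+01, -4.34381247e+01,  6.48280210e-02,
        4.22561460e-02, -5.50369487e-05]), 'tcp_pos': array([0.16071631, 0.68083209, 0.17549097]), 'eef_rot': array([ 1.15644895e-01,  9.93290471e-01, -5.41111081e-04, -7.71120550e-05]), 'ft_force': array([-0.44152396, -0.20084101,  0.67692586]), 'moment': array([ 0.04562716,  0.00973753, -0.00246584]), 'finger_gap': 0.9951947652773817}
```

View pics/top1.png

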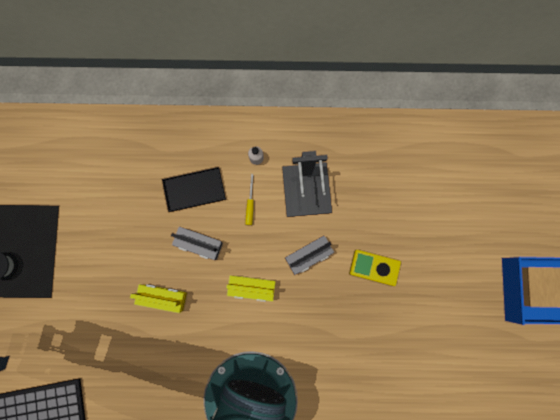

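View pics/scene1.png

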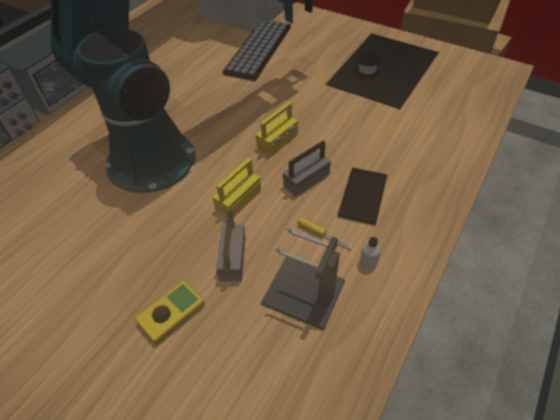

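Top view (+x up, +y left): grey carriers at about (197,243) and (310,255), the tray at (194,189), the stand at (308,185), the meter at (375,268), and the yellow decoys at (160,298) and (252,288). Next I'll measure them from depth.

```bash
python3 - <<'E'
from h import *
W=world('top1'); im=np.load('pics/top1.npz')['im']
hsv=cv2.cvtColor(im,cv2.COLOR_BGR2HSV)
def rep(n,box,lo,hi):
    x0,y0,x1,y1=box; w=W[y0:y1,x0:x1].reshape(-1,3); p=w[(w[:,2]>lo)&(w[:,2]<hi)]
    if len(p)<5: print(n,len(p));return
    (c,s,a)=cv2.minAreaRect((p[:,:2]*1000).astype(np.float32))
    e,v=np.linalg.eigh(np.cov(p[:,:2].T)); d=v[:,1]
    print(n,len(p),'c',np.round(c),'size',np.round(s),'mean',p.mean(0).round(3),'axis deg',np.degrees(np.arctan2(d[1],d[0])).round(1),'rectang',round(a,1))
for n,b in dict(L=(160,222,230,265),R=(280,230,340,280)).items():
    rep(n+' handle',b,.1,.14); rep(n+' boxtop',b,.05,.07)
rep('tray wall',(155,160,232,216),.012,.03);rep('tray all',(155,160,232,216),.0025,.03)
rep('stand base',(275,145,340,222),.006,.02);rep('prong',(275,145,340,222),.185,.203);rep('plate',(275,145,340,222),.204,.22)
rep('meter',(340,240,410,295),.02,.05);rep('bottle',(240,140,270,170),.05,.12)
for b in ((120,280,195,315),(220,270,285,305)): rep('decoy',b,.1,.14)
w=W[145:222,275:340];print(np.histogram(w[...,2],bins=np.arange(-.01,.24,.01)))
print(W[100:400:60,100],)
E
```

```text
L handle 190 c [480. 173.] size [136.  12.] mean [0.48  0.172 0.12 ] axis deg 71.5 rectang 71.5
L boxtop 722 c [478. 173.] size [143.  64.] mean [0.479 0.173 0.059] axis deg 71.8 rectang 71.5
R handle 188 c [ 449. -178.] size [ 12. 135.] mean [ 0.449 -0.178  0.12 ] axis deg 120.3 rectang 30.1
R boxtop 720 c [ 447. -179.] size [ 64. 140.] mean [ 0.448 -0.178  0.059] axis deg 120.0 rectang 30.2
tray wall 257 c [659. 198.] size [113. 192.] mean [0.659 0.201 0.017] axis deg 102.9 rectang 13.8
tray all 1681 c [664. 203.] size [184. 253.] mean [0.662 0.199 0.007] axis deg 99.4 rectang 0.9
stand base 1984 c [ 687. -176.] size [251. 205.] mean [ 0.657 -0.17   0.012] axis deg -153.0 rectang 0.8
prong 290 c [ 678. -165.] size [ 96. 128.] mean [ 0.687 -0.169  0.198] axis deg -174.3 rectang 87.9
plate 183 c [ 668. -171.] size [120.  97.] mean [ 0.707 -0.166  0.208] axis deg 144.4 rectang 5.5
meter 1293 c [ 413. -389.] size [151.  85.] mean [ 0.413 -0.387  0.033] axis deg 76.3 rectang 75.7
bottle 181 c [768.  -5.] size [45. 45.] mean [ 0.763 -0.005  0.076] axis deg 105.2 rectang 87.5
decoy 225 c [309. 280.] size [136.  13.] mean [0.31  0.279 0.119] axis deg 79.9 rectang 80.4
decoy 204 c [345.   1.] size [136.  12.] mean [0.345 0.001 0.12 ] axis deg 83.8 rectang 83.9
(array([1267, 1631, 1430,   10,    7,    4,    9,    8,    9,    9,   10,
          8,   10,   10,   13,    9,   13,    9,   16,   27,  191,  249,
         30,    0]), array([-0.01,  0.  ,  0.01,  0.02,  0.03,  0.04,  0.05,  0.06,  0.07,
        0.08,  0.09,  0.1 ,  0.11,  0.12,  0.13,  0.14,  0.15,  0.16,
        0.17,  0.18,  0.19,  0.2 ,  0.21,  0.22,  0.23]))
[[ 1.26105197e+00  8.54709210e-01 -7.40744271e-01]
 [ 7.53605317e-01  5.17039632e-01 -4.59163281e-03]
 [ 5.52209004e-01  5.01652304e-01 -7.05691924e-04]
 [ 3.58987915e-01  4.88687382e-01 -1.34634949e-03]
 [ 1.72577584e-01  4.75794221e-01 -1.02826185e-03]]
```

```bash
python3 - <<'E'
from h import *
W=world('top1')
w=W[145:222,275:340].reshape(-1,3); p=w[(w[:,2]>.192)&(w[:,2]<.225)]
for x in np.arange(.56,.80,.01):
    q=p[(p[:,0]>=x)&(p[:,0]<x+.01)]
    if len(q): 
        ys=np.sort(q[:,1]); g=np.split(ys,np.where(np.diff(ys)>.008)[0]+1)
        print(round(x,3),[(len(k),k.mean().round(4),k.min().round(3),k.max().round(3)) for k in g],q[:,2].mean().round(3))
im=cv2.imread('pics/top1.png')[140:225,270:345]
cv2.imwrite('pics/c1.png',cv2.resize(im,None,fx=7,fy=7,interpolation=cv2.INTER_CUBIC))
E
```

```text
0.6 [(4, np.float64(-0.1468), np.float64(-0.15), np.float64(-0.144))] 0.208
0.61 [(7, np.float64(-0.2054), np.float64(-0.208), np.float64(-0.202)), (8, np.float64(-0.1467), np.float64(-0.15), np.float64(-0.144))] 0.206
0.62 [(7, np.float64(-0.2064), np.float64(-0.209), np.float64(-0.204)), (12, np.float64(-0.1444), np.float64(-0.147), np.float64(-0.142))] 0.199
0.63 [(10, np.float64(-0.2041), np.float64(-0.206), np.float64(-0.201)), (9, np.float64(-0.1443), np.float64(-0.147), np.float64(-0.142))] 0.199
0.64 [(9, np.float64(-0.2036), np.float64(-0.207), np.float64(-0.201)), (10, np.float64(-0.1438), np.float64(-0.147), np.float64(-0.141))] 0.199
0.65 [(11, np.float64(-0.2025), np.float64(-0.207), np.float64(-0.198)), (9, np.float64(-0.1414), np.float64(-0.144), np.float64(-0.139))] 0.199
0.66 [(10, np.float64(-0.2011), np.float64(-0.204), np.float64(-0.198)), (11, np.float64(-0.141), np.float64(-0.144), np.float64(-0.138))] 0.199
0.67 [(11, np.float64(-0.2005), np.float64(-0.204), np.float64(-0.198)), (8, np.float64(-0.1409), np.float64(-0.144), np.float64(-0.138))] 0.199
0.68 [(7, np.float64(-0.1986), np.float64(-0.201), np.float64(-0.195)), (11, np.float64(-0.1386), np.float64(-0.141), np.float64(-0.135))] 0.199
0.69 [(11, np.float64(-0.1975), np.float64(-0.201), np.float64(-0.195)), (10, np.float64(-0.138), np.float64(-0.141), np.float64(-0.135))] 0.199
0.7 [(10, np.float64(-0.1982), np.float64(-0.201), np.float64(-0.195)), (45, np.float64(-0.1416), np.float64(-0.173), np.float64(-0.118))] 0.202
0.71 [(126, np.float64(-0.1677), np.float64(-0.215), np.float64(-0.118))] 0.207
0.72 [(63, np.float64(-0.1796), np.float64(-0.214), np.float64(-0.146))] 0.205
0.73 [(43, np.float64(-0.1652), np.float64(-0.184), np.float64(-0.144))] 0.199
0.74 [(4, np.float64(-0.1772), np.float64(-0.184), np.float64(-0.172))] 0.198
```

View pics/c1.png

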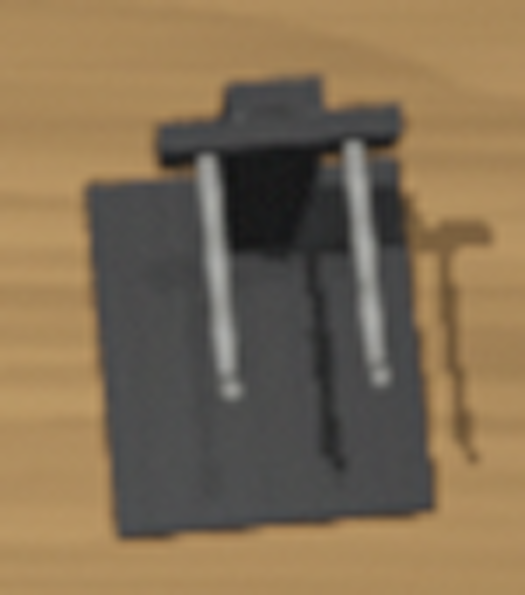

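Stand: the prongs slope at about 6.5° and are 60 mm apart, which matches the given spacing. That puts hook_seat at about (0.648, −0.173), yaw 6.5°. The tray is at (0.659, 0.198), yaw 13.8°. Jaw angle phi = q1 − q6; a positive turn lowers phi. I'll turn towards carrier L (yaw −18.5°) first.

Call:
{"fn": "step_arm", "kwargs": {"commands": "0.6 0 0 0 1;0.6 0 0 0 1;0.6 0 0 0 1;0.6 0 0 0 1;0.6 0 0 0 1;0.6 0 0 0 1;0.6 0 0 0 1;0.6 0 0 0 1;0.6 0 0 0 1;0.6 0 0 0 1", "newtons": 40}}

```text
time_s: 1.1
tcp_pos: [0.1607, 0.681, 0.1757]
eef_rot: [0.729, 0.684, -0.0, 0.0]
ft_force: [0.3, 0.7, 0.5]
finger_gap: 0.605
```

```bash
cat >> h.py <<'E'
from scipy.spatial.transform import Rotation as Ro
def go(x,y,z,phi):
    s=env.sense(); M=Ro.from_quat(s['eef_rot']).as_matrix(); p=s['tcp_pos']
    f=np.degrees(np.arctan2(M[1,1],M[0,1])); d=np.array([x,y,z])-p; d[2]=-d[2]
    r=np.radians(phi); up=lambda a:np.array([-np.sin(a)*d[0]+np.cos(a)*d[1],np.cos(a)*d[0]+np.sin(a)*d[1],d[2]])/.04
    print('t',round(s['time_s'],2),'tcp',p.round(4),'phi',f.round(2),'tilt',M[:,2].round(3),'F',s['ft_force'].round(2),'M',s['moment'].round(2),'gap',round(s['finger_gap'],3),'q6',s['qpos'][5].round(2))
    print('units now axes',up(np.radians(f)).round(2),'after turn',up(r).round(2),'turn',round((f-phi)/8,2))
E
python3 -c "
from h import *
go(.479,.173,.176,-18.5)"
```

```text
t 1.1 tcp [0.1607 0.681  0.1757] phi -3.61 tilt [-0.    -0.001 -1.   ] F [0.27 0.74 0.51] M [-0.08  0.05 -0.06] gap 0.605 q6 1.37
units now axes [-1.217e+01  8.740e+00 -1.000e-02] after turn [-9.520e+00  1.158e+01 -1.000e-02] turn 1.86
```

Call:
{"fn": "step_arm", "kwargs": {"commands": "0.6 0 0 0 0.93;0.6 0 0 0 0.93;0.6 -0.6 0.72 0 0;0.6 -0.6 0.72 0 0;0.6 -0.6 0.72 0 0;0.6 -0.6 0.72 0 0;0.6 -0.6 0.72 0 0;0.6 -0.6 0.72 0 0;0.6 -0.6 0.72 0 0;0.6 -0.6 0.72 0 0"}}

```text
time_s: 2.1
tcp_pos: [0.3203, 0.4256, 0.176]
eef_rot: [0.81, 0.587, -0.0, 0.0]
ft_force: [0.9, 0.0, 0.3]
finger_gap: 0.605
```

Call:
{"fn": "step_arm", "kwargs": {"commands": "0.6 -0.6 0.72 0 0;0.6 -0.6 0.72 0 0;0.6 -0.6 0.72 0 0;0.6 -0.6 0.72 0 0;0.6 -0.6 0.72 0 0;0.6 -0.6 0.72 0 0;0.6 -0.6 0.72 0 0;0.6 -0.52 0.78 0 0;0.6 0 0 0 0"}}

```text
time_s: 3.0
tcp_pos: [0.4841, 0.1725, 0.1761]
eef_rot: [0.811, 0.585, 0.0, 0.0]
ft_force: [0.0, 0.8, -0.3]
finger_gap: 0.602
```

```bash
python3 -c "
from h import *
go(.479,.173,.096,-18.5)
snap('wrist','w1')"
```

```text
t 3.0 tcp [0.4841 0.1725 0.1761] phi -18.33 tilt [ 0. -0. -1.] F [ 0.02  0.82 -0.34] M [-0.12  0.06 -0.03] gap 0.602 q6 0.62
units now axes [-0.03 -0.12  2.  ] after turn [-0.03 -0.12  2.  ] turn 0.02
```

View pics/w1.png

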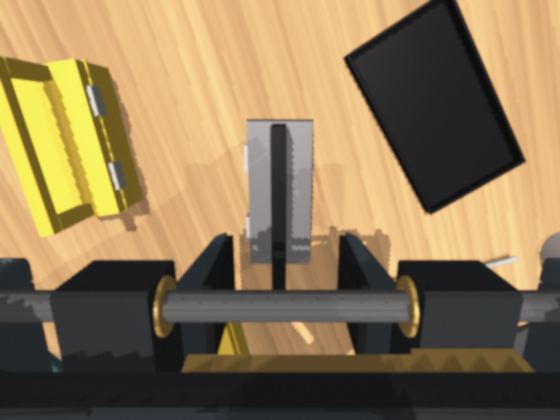

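The wrist view shows the grey carrier's bar parallel to the jaws' travel plane and between the fingers, at column ~280. I'll descend, grip and lift slightly to weigh it.

Call:
{"fn": "step_arm", "kwargs": {"commands": "0.6 0 -0.12 0.5 0;0.6 0 0 0.5 0;0.6 0 0 0.5 0;0.6 0 0 0.5 0;0.6 0 0 0 0;0 0 0 0 0;0 0 0 0 0;0 0 0 0 0;0 0 0 0 0", "newtons": 40}}

```text
time_s: 3.95
tcp_pos: [0.4781, 0.1768, 0.0969]
eef_rot: [0.81, 0.587, 0.001, 0.0]
ft_force: [-0.7, 0.0, -0.1]
finger_gap: 0.278
```

Call:
{"fn": "step_arm", "kwargs": {"commands": "0 0 0 0 0;0 0 0 0 0;0 0 0 -0.3 0;0 0 0 -0.3 0;0 0 0 -0.4 0;0 0 0 0 0;0 0 0 0 0;0 0 0 0 0;0 0 0 0 0"}}

```text
time_s: 4.85
tcp_pos: [0.4773, 0.1765, 0.1356]
eef_rot: [0.81, 0.587, -0.0, -0.0]
ft_force: [-0.8, -1.1, -1.0]
finger_gap: 0.007
```

```bash
python3 -c "
from h import *
go(.479,.173,.23,-18.5)
snap('scene','s2');go(.479,.173,.23,-18.5)"
```

```text
t 4.85 tcp [0.4773 0.1765 0.1356] phi -18.16 tilt [-0.001 -0.    -1.   ] F [-0.84 -1.05 -1.  ] M [-0.06  0.12 -0.  ] gap 0.007 q6 0.63
units now axes [-0.07  0.07 -2.36] after turn [-0.07  0.07 -2.36] turn 0.04
t 4.9 tcp [0.4774 0.1765 0.1356] phi -18.16 tilt [-0.001 -0.    -1.   ] F [ 0.73 -0.74  0.3 ] M [-0.07  0.05 -0.01] gap -0.0 q6 0.63
units now axes [-0.07  0.07 -2.36] after turn [-0.07  0.07 -2.36] turn 0.04
```

The fingers were still closing when I lifted, so they shut empty above the bar. I'll reopen, check the carrier hasn't moved, and wait longer next time.

Call:
{"fn": "step_arm", "kwargs": {"commands": "0.5 0 0 -0.4 0;0.5 0 0 0 0;0.5 0 0 0 0;0.5 0 0 0 0;0.5 0 0 0 0;0.5 0 0 0 0"}}

```text
time_s: 5.5
tcp_pos: [0.4775, 0.1765, 0.1517]
eef_rot: [0.81, 0.587, -0.0, -0.0]
ft_force: [0.7, -0.2, -0.1]
finger_gap: 0.488
```

```bash
python3 -c "
from h import *
snap('wrist','w2')
W=world('w2').reshape(-1,3)
for lo,hi in ((.1,.13),(.05,.07)):
    p=W[(W[:,2]>lo)&(W[:,2]<hi)&(np.hypot(W[:,0]-.479,W[:,1]-.173)<.09)]
    print(len(p),p.mean(0),cv2.minAreaRect((p[:,:2]*1000).astype(np.float32)))
go(.479,.173,.096,-18.5)"
```

```text
2738 [0.48431932 0.1873362  0.1210342 ] ((483.08123779296875, 183.01675415039062), (119.24435424804688, 11.880170822143555), 71.58782958984375)
7957 [0.48074462 0.17985328 0.0600699 ] ((478.29913330078125, 175.48928833007812), (140.40109252929688, 64.21662902832031), 71.50519561767578)
t 5.55 tcp [0.4776 0.1765 0.1518] phi -18.16 tilt [-0. -0. -1.] F [0.25 0.75 0.16] M [-0.12  0.09 -0.01] gap 0.497 q6 0.63
units now axes [-0.07  0.06  1.4 ] after turn [-0.07  0.06  1.4 ] turn 0.04
```

View pics/w2.png

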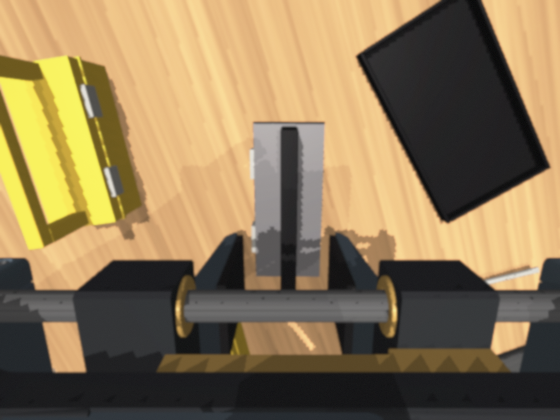

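The carrier is upright and where it was, with the box centre at (0.478, 0.175) and the bar centred between the fingers. Regrasping.

Call:
{"fn": "step_arm", "kwargs": {"commands": "0.4 -0.03 0 0.5 0.04;0.4 0 0 0.5 0;0.4 0 0 0.4 0;0 0 0 0 0;0 0 0 0 0;0 0 0 0 0;0 0 0 0 0;0 0 0 0 0;0 0 0 0 0;0 0 0 0 0", "newtons": 40}}

```text
time_s: 6.55
tcp_pos: [0.4774, 0.1755, 0.0963]
eef_rot: [0.811, 0.584, 0.0, 0.0]
ft_force: [0.4, -0.7, -0.6]
finger_gap: 0.007
```

Call:
{"fn": "step_arm", "kwargs": {"commands": "0 0 0 0 0;0 0 0 0 0;0 0 0 0 0;0 0 0 -0.2 0;0 0 0 -0.4 0;0 0 0 -0.4 0;0 0 0 0 0;0 0 0 0 0;0 0 0 0 0;0 0 0 0 0"}}

```text
time_s: 7.55
tcp_pos: [0.4769, 0.1753, 0.1354]
eef_rot: [0.811, 0.584, -0.001, -0.0]
ft_force: [-0.3, 0.9, 0.6]
finger_gap: 0.01
```

```bash
python3 -c "
from h import *
for i in range(4): snap('wrist','w3'); print(env.sense()['ft_force'][2])
go(.479,.173,.23,-18.5)"
```

```text
-0.23610831899594578
-0.22616366704145835
0.8586988060039653
-0.1272668520112627
t 7.75 tcp [0.4772 0.1754 0.1358] phi -18.48 tilt [-0.001 -0.    -1.   ] F [-0.01 -0.44 -0.13] M [-0.14  0.1   0.05] gap 0.003 q6 0.63
units now axes [-0.04  0.06 -2.35] after turn [-0.04  0.06 -2.35] turn 0.0
```

```bash
python3 -c "
from h import *
W=world('w3').reshape(-1,3)
for lo,hi in ((.1,.13),(.05,.07),(.13,.17),(.085,.1)):
    p=W[(W[:,2]>lo)&(W[:,2]<hi)&(np.hypot(W[:,0]-.479,W[:,1]-.173)<.09)]
    print(len(p),p.mean(0),cv2.minAreaRect((p[:,:2]*1000).astype(np.float32)))
a=cv2.imread('pics/w3.png');b,_=snap('scene','s3')
cv2.imwrite('pics/m3.png',np.hstack([cv2.resize(a,(400,300)),cv2.resize(b[60:270,180:460],(400,300))]))
"
```

```text
2068 [0.49024315 0.20502303 0.12097613] ((484.2038269042969, 186.61732482910156), (111.70869445800781, 11.942131042480469), 71.56784057617188)
6955 [0.48564952 0.19415195 0.06003259] ((481.90802001953125, 186.18858337402344), (117.42140197753906, 64.10665893554688), 71.53962707519531)
0 [nan nan nan] ((0.0, 0.0), (0.0, 0.0), 0.0)
0 [nan nan nan] ((0.0, 0.0), (0.0, 0.0), 0.0)<string>:6: RuntimeWarning: Mean of empty slice.
  ret = um.true_divide(
```

View pics/m3.png

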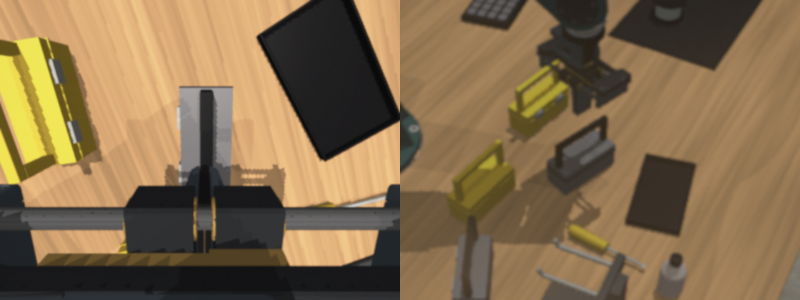

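```bash
python3 -c "
from h import *
s=env.sense(); p=s['tcp_pos']; print(p)
snap('top','t3')
for n in('top','scene','wrist'):
    c=env.calibration(n); q=np.array(c['R'])@p+c['t']; u=np.array(c['camera_matrix'])@q; print(n,u[:2]/u[2],q[2])
for f in ('s3','t3'):
    W=world(f).reshape(-1,3); 
    for cx in (.4775,):
        p2=W[(np.hypot(W[:,0]-.4775,W[:,1]-.1754)<.2)&(W[:,2]>.126)&(W[:,2]<.26)]
        for lo in np.arange(.126,.25,.012):
            k=p2[(p2[:,2]>lo)&(p2[:,2]<lo+.012)]
            if len(k): print(f,lo.round(3),len(k),k.mean(0).round(3),k.min(0).round(3),k.max(0).round(3))
a=cv2.imread('pics/s3.png')[40:240,200:400]; b=cv2.imread('pics/t3.png')[150:330,130:330]
cv2.imwrite('pics/m4.png',np.hstack([cv2.resize(a,(400,400)),cv2.resize(b,(400,400))]))
"
```

```text
[0.47717047 0.17539521 0.1358734 ]
top [190.77069389 241.85294412] 1.23751326431863
scene [306.38817992 147.33999684] 1.2906733330263411
wrist [283.26884469 239.67653329] 0.2216912920066455
s3 0.126 1 [0.493 0.21  0.128] [0.493 0.21  0.128] [0.493 0.21  0.128]
s3 0.174 31 [0.478 0.166 0.181] [0.464 0.157 0.175] [0.489 0.184 0.186]
s3 0.186 45 [0.481 0.168 0.192] [0.464 0.156 0.187] [0.493 0.187 0.198]
s3 0.198 44 [0.48  0.166 0.204] [0.462 0.154 0.198] [0.492 0.186 0.209]
s3 0.21 39 [0.48  0.163 0.216] [0.463 0.153 0.21 ] [0.492 0.188 0.222]
s3 0.222 33 [0.478 0.161 0.228] [0.458 0.153 0.223] [0.493 0.18  0.234]
s3 0.234 10 [0.486 0.161 0.237] [0.479 0.155 0.234] [0.494 0.178 0.243]
s3 0.246 61 [0.505 0.157 0.255] [0.388 0.117 0.249] [0.564 0.197 0.258]
t3 0.126 3 [0.469 0.138 0.127] [0.466 0.123 0.126] [0.472 0.153 0.127]
t3 0.246 2 [0.543 0.114 0.256] [0.542 0.114 0.255] [0.544 0.114 0.257]
```

View pics/m4.png

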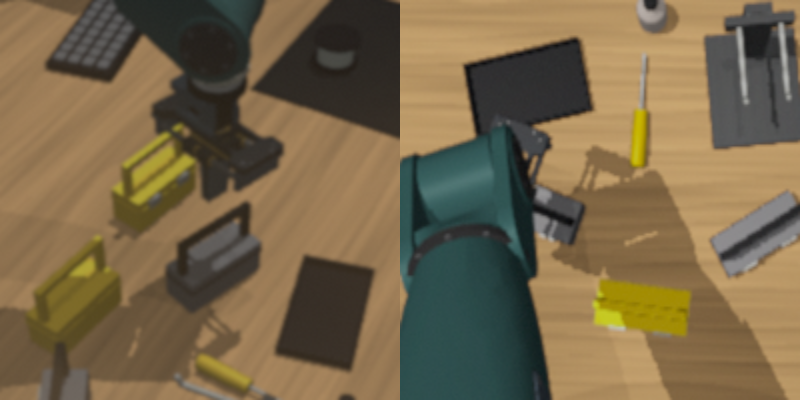

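The scene depth disagrees with the state: the finger tips sit at z ≈ 0.175 while the reported TCP is at 0.136, so the fingers shut above the bar. I'll check this against the wrist depth of the finger tips.

```bash
python3 -c "
from h import *
for f,tz in (('w1',.1761),('w2',.1518),('w3',.1358)):
    W=world(f); d=np.load(f'pics/{f}.npz')['d']
    m=(W[...,2]>.13)&(W[...,2]<.245)
    k=W[m]; kd=d[m]; print(f,len(k),'z min/1pct/5pct',k[:,2].min().round(4),np.percentile(k[:,2],[1,5,20]).round(4),'offset',(np.percentile(k[:,2],1)-tz).round(4), 'xy low',k[k[:,2]<np.percentile(k[:,2],10)].mean(0).round(4))
s=env.sense(); c=env.calibration('wrist'); print('cam pos',-np.array(c['R']).T@c['t'], s['tcp_pos'],s['qpos'])
W=world('s3').reshape(-1,3);k=W[(np.hypot(W[:,0]-.4775,W[:,1]-.1754)<.05)&(W[:,2]>.13)&(W[:,2]<.2)];print(np.sort(k[:,2])[:8])
"
```

```text
w1 1900 z min/1pct/5pct 0.214 [0.2147 0.2163 0.2216] offset 0.0386 xy low [0.4876 0.1787 0.2162]
w2 4190 z min/1pct/5pct 0.1892 [0.191  0.1944 0.2065] offset 0.0392 xy low [0.4816 0.1843 0.1945]
w3 2280 z min/1pct/5pct 0.1738 [0.176  0.1806 0.1925] offset 0.0402 xy low [0.4839 0.1914 0.1803]
cam pos [0.50302148 0.24751447 0.34465653] [0.47722117 0.17539266 0.13593489] [3.06360900e-01 1.33884561e-01 2.13867424e+00 1.34248134e-06
 8.69365173e-01 6.28966531e-01]
[0.17463512 0.1750755  0.17515958 0.17540926 0.17815716 0.17817747
 0.17827456 0.17934886]
```

Three wrist frames and the scene camera all put the real tips about 38.5 mm above the reported TCP z, with xy fine. From here I use reported z = wanted z − 0.0385, so the grasp needs a reported z of 0.0575. Open, then descend.

Call:
{"fn": "step_arm", "kwargs": {"commands": "0.45 0 0 0 0;0.45 0 0 0 0;0.45 0 0 0 0;0.45 0 0 0 0;0.45 0 0 0 0;0.45 0 0 0 0;0.45 0 0.03 0.5 0;0.45 0 0 0.5 0;0.45 0 0 0.5 0;0.45 0 0 0.45 0"}}

```text
time_s: 8.85
tcp_pos: [0.4783, 0.175, 0.0573]
eef_rot: [0.811, 0.584, -0.0, -0.0]
ft_force: [0.2, 0.1, 0.0]
finger_gap: 0.45
```

Call:
{"fn": "step_arm", "kwargs": {"commands": "0 0 0 0 0;0 0 0 0 0;0 0 0 0 0;0 0 0 0 0;0 0 0 0 0;0 0 0 0 0;0 0 0 0 0", "newtons": 40}}

```text
time_s: 9.55
tcp_pos: [0.479, 0.1753, 0.0591]
eef_rot: [0.811, 0.584, 0.001, 0.0]
ft_force: [-1.7, 0.4, 7.4]
finger_gap: 0.129
```

```bash
python3 -c "
from h import *
go(.479,.173,.1,-18.5)"
```

```text
t 9.55 tcp [0.479  0.1753 0.0591] phi -18.48 tilt [ 0.001  0.    -1.   ] F [-1.72  0.43  7.44] M [-0.19  0.41  0.01] gap 0.129 q6 0.63
units now axes [-0.05  0.02 -1.02] after turn [-0.05  0.02 -1.02] turn 0.0
```

Call:
{"fn": "step_arm", "kwargs": {"commands": "0 0 0 -0.2 0;0 0 0 -0.3 0;0 0 0 -0.3 0;0 0 0 -0.2 0;0 0 0 0 0;0 0 0 0 0;0 0 0 0 0"}}

```text
time_s: 10.25
tcp_pos: [0.478, 0.1749, 0.0977]
eef_rot: [0.811, 0.584, -0.0, -0.0]
ft_force: [0.4, -0.4, -7.1]
finger_gap: 0.129
```

```bash
python3 -c "
from h import *
F=[]
for i in range(4): snap('wrist','w4'); F.append(env.sense()['ft_force'])
print(np.mean(F,0)); snap('scene','s4')
W=world('s4').reshape(-1,3);k=W[(np.hypot(W[:,0]-.479,W[:,1]-.175)<.06)&(W[:,2]>.005)]
print(np.histogram(k[:,2],bins=np.arange(0,.2,.01)))
go(.659,.198,.1,13.8)"
```

```text
[-0.30198554 -0.11647995 -6.99605186]
(array([  6,   0,   0,   7,  59,  49,  59,  64,  64, 372, 153,   6,   1,
         9,  30,  83,  65,  38,  32]), array([0.  , 0.01, 0.02, 0.03, 0.04, 0.05, 0.06, 0.07, 0.08, 0.09, 0.1 ,
       0.11, 0.12, 0.13, 0.14, 0.15, 0.16, 0.17, 0.18, 0.19]))
t 10.5 tcp [0.4783 0.175  0.0978] phi -18.48 tilt [-0.001 -0.    -1.   ] F [-1.15  0.16 -6.31] M [-0.09  0.02 -0.01] gap 0.124 q6 0.63
units now axes [ 1.98  4.1  -0.05] after turn [-0.52  4.53 -0.05] turn -4.03
```

It weighs about 7.0 N (0.71 kg), so the left carrier is the full one and goes on the stand. I'll raise it and turn it to the stand's yaw.

Call:
{"fn": "step_arm", "kwargs": {"commands": "0 0 0 -0.3 -0.5;0 0 0 -0.3 -0.5;0 0 0 -0.3 -0.5;0 0 0 -0.3 -0.5;0 0 0 -0.3 -0.5;0 0 0 -0.3 -0.6;0 0 0 0 0"}}

```text
time_s: 11.2
tcp_pos: [0.4793, 0.1753, 0.1713]
eef_rot: [0.667, 0.745, 0.001, 0.001]
ft_force: [-0.6, 0.4, -6.9]
finger_gap: 0.127
```

```bash
python3 -c "
from h import *
go(.549,-.184,.1705,6.5)"
```

```text
t 11.2 tcp [0.4793 0.1753 0.1713] phi 6.4 tilt [ 0.002  0.001 -1.   ] F [-0.64  0.36 -6.92] M [-0.04  0.13  0.02] gap 0.127 q6 0.19
units now axes [-9.12  0.73  0.02] after turn [-9.12  0.71  0.02] turn -0.01
```

Call:
{"fn": "step_arm", "kwargs": {"commands": "0 -0.3 0.04 0 0;0 -0.5 0.04 0 0;0 -0.6 0.04 0 0;0 -0.6 0.04 0 0;0 -0.6 0.04 0 0;0 -0.6 0.04 0 0;0 -0.6 0.04 0 0;0 -0.6 0.04 0 0;0 -0.6 0.04 0 0;0 -0.6 0.04 0 0"}}

```text
time_s: 12.2
tcp_pos: [0.5185, -0.0474, 0.1691]
eef_rot: [0.668, 0.744, -0.0, -0.0]
ft_force: [-0.2, 1.1, -7.2]
finger_gap: 0.127
```

Call:
{"fn": "step_arm", "kwargs": {"commands": "0 -0.6 0.04 0 0;0 -0.6 0.04 0 0;0 -0.6 0.04 0 0;0 -0.6 0.04 0 0;0 -0.5 0.04 0 0;0 -0.4 0.04 0 0;0 -0.2 0.05 0 0;0 0 0 0 0;0 0 0 0 0;0 0 0 0 0"}}

```text
time_s: 13.2
tcp_pos: [0.5457, -0.1829, 0.17]
eef_rot: [0.667, 0.745, -0.0, -0.0]
ft_force: [0.1, 1.0, -6.2]
finger_gap: 0.125
```

```bash
python3 -c "
from h import *
go(.644,-.173,.1705,6.5)
a,_=snap('wrist','w5'); b,_=snap('scene','s5')
cv2.imwrite('pics/m5.png',np.hstack([cv2.resize(a,(400,300)),cv2.resize(b[140:350,180:460],(400,300))]))
W=world('w5').reshape(-1,3);k=W[(W[:,2]>.192)&(W[:,2]<.215)&(W[:,0]>.57)]
for x in np.arange(.57,.76,.02):
    q=k[(k[:,0]>=x)&(k[:,0]<x+.02)]
    ys=np.sort(q[:,1]); g=np.split(ys,np.where(np.diff(ys)>.008)[0]+1)
    print(round(x,3),[(len(v),v.mean().round(4)) for v in g if len(v)])
k=W[(W[:,2]>.205)&(W[:,2]<.25)&(W[:,0]<.6)];print('bar',len(k),cv2.minAreaRect((k[:,:2]*1000).astype(np.float32)),np.percentile(k[:,2],[5,50,95]))
"
```

```text
t 13.2 tcp [ 0.5457 -0.1829  0.17  ] phi 6.34 tilt [-0.  0. -1.] F [ 0.12  0.97 -6.21] M [-0.1   0.08  0.  ] gap 0.125 q6 -0.47
units now axes [-0.02  2.47 -0.01] after turn [-0.03  2.47 -0.01] turn -0.02
0.57 []
0.59 [(178, np.float64(-0.1452))]
0.61 [(466, np.float64(-0.1435))]
0.63 [(545, np.float64(-0.142))]
0.65 [(573, np.float64(-0.1399))]
0.67 [(529, np.float64(-0.1378))]
0.69 [(4, np.float64(-0.1369))]
0.71 []
0.73 []
0.75 []
bar 6479 ((546.0612182617188, -168.08445739746094), (33.21543502807617, 106.11992645263672), 17.855222702026367) [0.22158174 0.23207211 0.24288318]
```

View pics/m5.png

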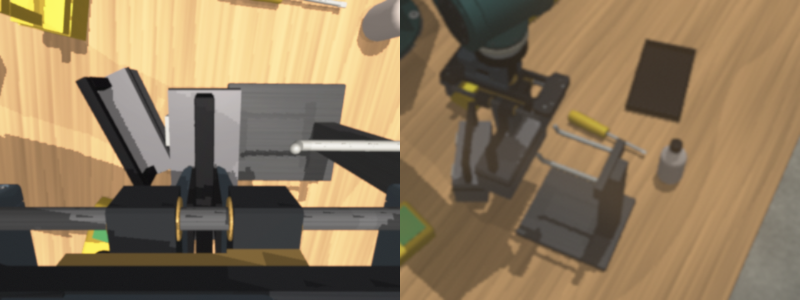

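The carrier is held level just in front of the prongs, and the left prong tip in the wrist view is at crop (296,149). Prong y agrees with the top view to within 1 mm. Sliding in.

Call:
{"fn": "step_arm", "kwargs": {"commands": "0 0 0.2 0 0;0 0 0.3 0 0;0 0 0.3 0 0;0 0 0.3 0 0;0 0 0.3 0 0;0 0 0.3 0 0;0 -0.02 0.3 0 0;0 0 0.3 0 0;0 0 0.2 0 0;0 0 0 0 0"}}

```text
time_s: 14.3
tcp_pos: [0.6464, -0.1734, 0.17]
eef_rot: [0.667, 0.745, 0.0, 0.0]
ft_force: [-0.8, 0.5, -7.0]
finger_gap: 0.125
```

```bash
python3 -c "
from h import *
go(.644,-.173,.1485,6.5)
snap('wrist','w6')
W=world('w6').reshape(-1,3);print(np.percentile(W[(W[:,2]>.215)&(W[:,2]<.24)][:,2],[2,25,50,75]))
"
```

```text
t 14.3 tcp [ 0.6464 -0.1734  0.17  ] phi 6.34 tilt [ 0. -0. -1.] F [-0.84  0.5  -6.95] M [-0.12  0.15 -0.02] gap 0.125 q6 -0.41
units now axes [ 0.02 -0.06  0.54] after turn [ 0.02 -0.06  0.54] turn -0.02
[0.2192317  0.23152817 0.23207604 0.23253536]
```

Bar top is at 0.232 and should seat at 0.212, so there are about 20 mm to lower.

Call:
{"fn": "step_arm", "kwargs": {"commands": "0 0 -0.05 0.1 0;0 0 0 0.15 0;0 0 0 0.1 0;0 0 0 0.08 0;0 0 0 0.05 0;0 0 0 0.03 0;0 0 0 0 0;0 0 0 0 0"}}

```text
time_s: 15.15
tcp_pos: [0.6436, -0.1738, 0.15]
eef_rot: [0.667, 0.745, 0.0, 0.0]
ft_force: [-1.6, 0.2, -1.7]
finger_gap: 0.131
```

```bash
python3 -c "
from h import *
go(.644,-.173,.1485,6.5)
snap('wrist','w7')
W=world('w7').reshape(-1,3);print(np.percentile(W[(W[:,2]>.205)&(W[:,2]<.222)][:,2],[2,25,50,75]));print(env.sense()['ft_force'])
"
```

```text
t 15.15 tcp [ 0.6436 -0.1738  0.15  ] phi 6.32 tilt [ 0. -0. -1.] F [-1.56  0.25 -1.73] M [-0.02  0.38 -0.02] gap 0.131 q6 -0.41
units now axes [0.02 0.01 0.04] after turn [0.02 0.01 0.04] turn -0.02
[0.20604919 0.2081183  0.21110636 0.21216081]
[-2.34808519 -0.38095953 -2.340392  ]
```

The load has gone onto the stand: force dropped from −7 to about −2 N and the bar top is at 0.212. I'll lower a hair more and release partly.

Call:
{"fn": "step_arm", "kwargs": {"commands": "0 0 0 0.02 0;0.15 0 0 0 0;0.2 0 0 0 0;0.25 0 0 0 0;0.3 0 0 0 0;0.35 0 0 0 0;0.35 0 0 0 0;0.35 0 0 0 0;0.35 0 0 0 0"}}

```text
time_s: 16.1
tcp_pos: [0.6434, -0.1737, 0.1489]
eef_rot: [0.667, 0.745, -0.0, 0.0]
ft_force: [0.2, -0.7, 0.1]
finger_gap: 0.347
```

```bash
python3 -c "
from h import *
go(.644,-.173,.2385,6.5)
a,_=snap('wrist','w8');b,_=snap('scene','s8')
cv2.imwrite('pics/m8.png',np.hstack([cv2.resize(a,(400,300)),cv2.resize(b[140:350,180:460],(400,300))]))
"
```

```text
t 16.1 tcp [ 0.6434 -0.1737  0.1489] phi 6.32 tilt [-0. -0. -1.] F [ 0.24 -0.68  0.09] M [-0.09  0.02  0.02] gap 0.347 q6 -0.41
units now axes [ 0.02  0.02 -2.24] after turn [ 0.02  0.02 -2.24] turn -0.02
```

View pics/m8.png

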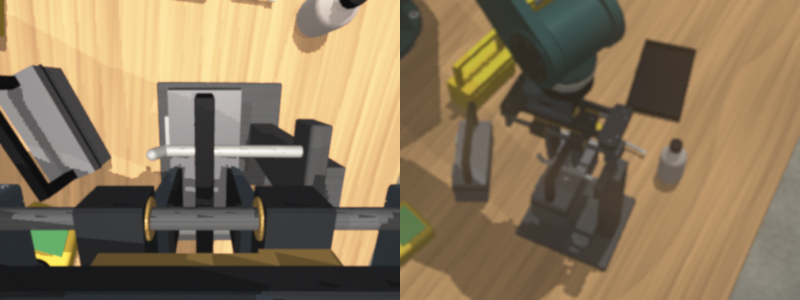

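The bar lies across the prongs (crop (204,152)) and the fingers are clear. Up, then on to carrier R.

Call:
{"fn": "step_arm", "kwargs": {"commands": "0.35 0 0 -0.3 0;0.35 0 0 -0.5 0;0.35 0 0 -0.5 0;0.35 0 0 -0.5 0;0.35 0 0 -0.4 0;0.45 0 0 0 -1;0.45 0 0 0 -1;0.45 0 0 0 -0.96;0.45 0 0 0 0"}}

```text
time_s: 17.1
tcp_pos: [0.6435, -0.1737, 0.2375]
eef_rot: [0.499, 0.867, 0.0, 0.0]
ft_force: [0.4, -0.1, -0.6]
finger_gap: 0.446
```

```bash
python3 -c "
from h import *
go(.448,-.178,.12,30.1)"
```

```text
t 17.1 tcp [ 0.6435 -0.1737  0.2375] phi 30.13 tilt [ 0. -0. -1.] F [ 0.41 -0.12 -0.6 ] M [-0.09  0.04  0.01] gap 0.446 q6 -0.82
units now axes [ 2.36 -4.28  2.94] after turn [ 2.36 -4.28  2.94] turn 0.0
```

Call:
{"fn": "step_arm", "kwargs": {"commands": "0.45 0.29 -0.5 0 0;0.45 0.29 -0.54 0 0;0.45 0.29 -0.54 0 0;0.45 0.29 -0.54 0 0;0.45 0.3 -0.54 0 0;0.45 0.3 -0.54 0.6 0;0.45 0.3 -0.54 0.8 0;0.45 0.3 -0.54 0.8 0;0.45 0 0 0.7 0;0.45 0 0 0 0"}}

```text
time_s: 18.1
tcp_pos: [0.4457, -0.1768, 0.1186]
eef_rot: [0.502, 0.865, -0.0, -0.002]
ft_force: [0.8, 0.3, 1.3]
finger_gap: 0.451
```

```bash
python3 -c "
from h import *
snap('wrist','w9')
W=world('w9').reshape(-1,3)
for lo,hi in ((.115,.125),(.05,.07)):
    p=W[(W[:,2]>lo)&(W[:,2]<hi)&(np.hypot(W[:,0]-.448,W[:,1]+.178)<.09)]
    print(len(p),cv2.minAreaRect((p[:,:2]*1000).astype(np.float32)))
go(.448,-.178,.0575,30.1)"
```

```text
3253 ((449.0398864746094, -176.88449096679688), (11.647079467773438, 136.1736602783203), 30.20563507080078)
9574 ((446.3756408691406, -175.97303771972656), (64.1783676147461, 136.19171142578125), 30.137191772460938)
t 18.15 tcp [ 0.4474 -0.1773  0.1206] phi 29.81 tilt [-0.002  0.001 -1.   ] F [ 0.36 -1.05 -0.48] M [-0.07 -0.05  0.  ] gap 0.449 q6 -0.95
units now axes [-0.02  0.01  1.58] after turn [-0.02  0.01  1.58] turn -0.04
```

The carrier R bar is at (0.449, −0.177), 30.2°, and the TCP is right above it. Descend, grip and lift.

Call:
{"fn": "step_arm", "kwargs": {"commands": "0.45 0 0.02 0.5 -0.04;0.45 0 0 0.5 0;0.45 0 0 0.4 0;0.45 0 0 0.15 0;0 0 0 0 0;0 0 0 0 0;0 0 0 0 0;0 0 0 0 0;0 0 0 0 0;0 0 0 0 0", "newtons": 30}}

```text
time_s: 19.15
tcp_pos: [0.449, -0.1774, 0.0596]
eef_rot: [0.498, 0.867, -0.0, 0.0]
ft_force: [-2.1, 0.2, 7.8]
finger_gap: 0.131
```

Call:
{"fn": "step_arm", "kwargs": {"commands": "0 0 0 0 0;0 0 0 -0.2 0;0 0 0 -0.3 0;0 0 0 -0.4 0;0 0 0 -0.5 0;0 0 0 -0.2 0;0 0 0 0 0;0 0 0 0 0;0 0 0 0 0;0 0 0 0 0"}}

```text
time_s: 20.15
tcp_pos: [0.4482, -0.1769, 0.1222]
eef_rot: [0.498, 0.867, -0.0, -0.001]
ft_force: [0.4, -0.1, -0.7]
finger_gap: 0.128
```

```bash
python3 -c "
from h import *
F=[]
for i in range(4): snap('wrist','w10'); F.append(env.sense()['ft_force'])
print(np.mean(F,0)); go(.53,0.0,.14,13.8);go(.659,.198,.14,13.8)"
```

```text
[ 0.77911576  0.34638197 -1.90479338]
t 20.35 tcp [ 0.4486 -0.1771  0.1227] phi 30.32 tilt [-0.  0. -1.] F [ 0.5   0.53 -2.28] M [-0.1   0.01  0.01] gap 0.129 q6 -0.95
units now axes [ 2.79  3.99 -0.43] after turn [ 3.81  3.03 -0.43] turn 2.06
t 20.35 tcp [ 0.4486 -0.1771  0.1227] phi 30.32 tilt [-0.  0. -1.] F [ 0.5   0.53 -2.28] M [-0.1   0.01  0.01] gap 0.129 q6 -0.95
units now axes [ 5.44  9.28 -0.43] after turn [ 7.85  7.35 -0.43] turn 2.06
```

It weighs about 1.9 N (0.19 kg), so R is the empty one. It goes to the tray.

Call:
{"fn": "step_arm", "kwargs": {"commands": "0 0 0 -0.2 0.7;0 0 0 -0.2 0.7;0 0 0 0 0.66;0 0.4 0.38 0 0;0 0.5 0.46 0 0;0 0.5 0.46 0 0;0 0.5 0.46 0 0;0 0.5 0.46 0 0;0 0.5 0.46 0 0;0 0.5 0.46 0 0"}}

```text
time_s: 21.35
tcp_pos: [0.5385, -0.014, 0.1388]
eef_rot: [0.617, 0.787, -0.0, -0.0]
ft_force: [0.4, -0.2, -1.7]
finger_gap: 0.131
```

Call:
{"fn": "step_arm", "kwargs": {"commands": "0 0.5 0.46 0 0;0 0.5 0.46 0 0;0 0.5 0.46 0 0;0 0.5 0.46 0 0;0 0.5 0.46 0 0;0 0.5 0.46 0 0;0 0.5 0.46 0 0;0 0.5 0.46 0 0;0 0.45 0.45 0 0;0 0 0 0 0"}}

```text
time_s: 22.35
tcp_pos: [0.657, 0.1995, 0.1387]
eef_rot: [0.616, 0.788, 0.0, 0.0]
ft_force: [0.2, -0.8, -2.4]
finger_gap: 0.127
```

```bash
python3 -c "
from h import *
go(.659,.198,.0635,13.8)
snap('wrist','w11')
W=world('w11').reshape(-1,3);k=W[(W[:,2]>.012)&(W[:,2]<.025)&(W[:,0]>.53)&(W[:,1]>.05)&(W[:,1]<.35)]
print(len(k),cv2.minAreaRect((k[:,:2]*1000).astype(np.float32)))
k=W[(W[:,2]>.15)&(W[:,2]<.18)];print(len(k),np.percentile(k[:,2],[5,50,95]))"
```

```text
t 22.35 tcp [0.657  0.1995 0.1387] phi 13.93 tilt [ 0.001  0.    -1.   ] F [ 0.16 -0.8  -2.35] M [-0.13 -0.04  0.03] gap 0.127 q6 0.02
units now axes [-0.05  0.04  1.88] after turn [-0.05  0.04  1.88] turn 0.02
2094 ((655.8399047851562, 213.5443572998047), (112.26933288574219, 163.0223846435547), 13.403604507446289)
82 [0.16296205 0.17706525 0.17963643]
```

View pics/w11.png

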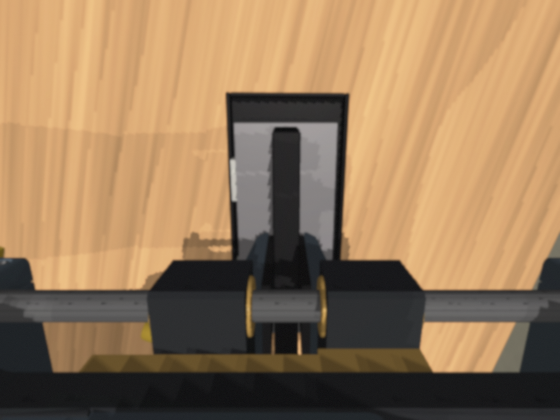

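The carrier is centred and aligned over the tray in the wrist view. Lowering.

Call:
{"fn": "step_arm", "kwargs": {"commands": "0 -0.05 0.04 0.3 0;0 0 0 0.4 0;0 0 0 0.4 0;0 0 0 0.3 0;0 0 0 0.2 0;0 0 0 0.15 0;0 0 0 0.08 0;0 0 0 0.04 0;0 0 0 0 0;0 0 0 0 0"}}

```text
time_s: 23.4
tcp_pos: [0.6583, 0.1959, 0.0646]
eef_rot: [0.617, 0.787, 0.0, 0.0]
ft_force: [-0.1, 0.7, -1.9]
finger_gap: 0.126
```

```bash
python3 -c "
from h import *
go(.659,.198,.0635,13.8)
snap('wrist','w12');go(.659,.198,.0635,13.8)
W=world('w12').reshape(-1,3);k=W[(W[:,2]>.05)&(W[:,2]<.08)];print(len(k),np.percentile(k[:,2],[5,50,95]))"
```

```text
t 23.4 tcp [0.6583 0.1959 0.0646] phi 13.84 tilt [ 0.001  0.    -1.   ] F [-0.05  0.74 -1.92] M [-0.09  0.05 -0.02] gap 0.126 q6 0.01
units now axes [0.05 0.03 0.03] after turn [0.05 0.03 0.03] turn 0.01
t 23.45 tcp [0.6582 0.1958 0.0646] phi 13.84 tilt [ 0.001  0.    -1.   ] F [-0.23  0.22 -2.54] M [-0.09 -0.03  0.  ] gap 0.13 q6 0.01
units now axes [0.05 0.03 0.03] after turn [0.05 0.03 0.03] turn 0.0
9250 [0.06015419 0.06526259 0.06636211]
```

Call:
{"fn": "step_arm", "kwargs": {"commands": "0 0 0 0.03 0;0 0 0 0.02 0;0 0 0 0 0;0 0 0 0 0;0 0 0 0 0"}}

```text
time_s: 23.95
tcp_pos: [0.6587, 0.1961, 0.0637]
eef_rot: [0.617, 0.787, 0.001, 0.0]
ft_force: [-4.9, -0.6, 12.9]
finger_gap: 0.131
```

```bash
python3 -c "
from h import *
F=[]
for i in range(3): snap('wrist','w13'); F.append(env.sense()['ft_force'])
print(np.mean(F,0)); go(.659,.198,.0635,13.8)
W=world('w13').reshape(-1,3);k=W[(W[:,2]>.05)&(W[:,2]<.08)];print(len(k),np.percentile(k[:,2],[5,50,95]))"
```

```text
[-4.17348293 -0.14441582 13.31729075]
t 24.1 tcp [0.6587 0.1961 0.0637] phi 13.84 tilt [ 0.001  0.    -1.   ] F [-4.19 -0.38 13.21] M [-0.26  0.98 -0.03] gap 0.126 q6 0.01
units now axes [0.05 0.02 0.  ] after turn [0.05 0.02 0.  ] turn 0.01
9068 [0.06298354 0.0644188  0.06552834]
```

It's firmly on the tray floor, with the box top at 0.064 and +13 N of contact. Ease up slightly, release and retreat.

Call:
{"fn": "step_arm", "kwargs": {"commands": "0 0 0 -0.02 0;0.2 0 0 0 0;0.25 0 0 0 0;0.35 0 0 0 0;0.45 0 0 0 0;0.45 0 0 0 0;0.45 0 0 0 0;0.45 0 0 -0.2 0;0.45 0 0 -0.4 0;0.45 0 0 -0.6 0"}}

```text
time_s: 25.1
tcp_pos: [0.6574, 0.1956, 0.1116]
eef_rot: [0.617, 0.787, -0.001, -0.0]
ft_force: [-0.2, -0.9, -0.3]
finger_gap: 0.452
```

Call:
{"fn": "step_arm", "kwargs": {"commands": "0.45 0 0 -0.8 0;0.45 0 0 -0.8 0;0.45 0.4 -0.8 -0.6 0;0.45 0.6 -0.8 0 0;0.45 0.6 -0.8 0 0;0.45 0.6 -0.8 0 0;0.45 0.8 0 0 0;0.45 0.8 0 0 0;0.45 0.8 0 0 0;0.45 0 0 0 0"}}

```text
time_s: 26.1
tcp_pos: [0.4892, 0.3467, 0.2006]
eef_rot: [0.616, 0.788, 0.001, 0.0]
ft_force: [0.5, -0.7, 0.2]
finger_gap: 0.45
```

```bash
python3 - <<'E'
from h import *
print(env.sense()['tcp_pos'],env.sense()['ft_force'])
a,_=snap('top','tf'); b,_=snap('scene','sf')
cv2.imwrite('pics/mf.png',np.hstack([cv2.resize(a[130:310,130:410],(400,257)),cv2.resize(b[60:340,120:400],(257,257))]))
W=world('tf')
def rep(n,box,lo,hi):
    x0,y0,x1,y1=box; w=W[y0:y1,x0:x1].reshape(-1,3); p=w[(w[:,2]>lo)&(w[:,2]<hi)]
    print(n,len(p),cv2.minAreaRect((p[:,:2]*1000).astype(np.float32)) if len(p)>4 else '',np.median(p[:,2]))
rep('tray box',(155,150,232,220),.05,.08);rep('tray bar',(155,150,232,220),.115,.14)
rep('hung boxtop',(275,150,345,230),.13,.165)
p=W[150:230,275:345].reshape(-1,3);p=p[(p[:,2]>.208)&(p[:,2]<.222)&(p[:,0]<.68)&(p[:,0]>.62)];print('hung bar',len(p),cv2.minAreaRect((p[:,:2]*1000).astype(np.float32)),np.median(p[:,2]))
rep('meter',(340,240,410,295),.02,.05);rep('bottle',(240,140,270,170),.05,.12)
E
```

```text
[0.4891991  0.34670825 0.20061838] [ 0.46719207 -0.72641333  0.16246362]
tray box 688 ((657.2151489257812, 194.41220092773438), (65.46366882324219, 142.03399658203125), 13.375070571899414) 0.06287564598919934
tray bar 208 ((658.7463989257812, 195.7682647705078), (13.238117218017578, 136.04196166992188), 13.954745292663574) 0.12373387186469594
hung boxtop 764 ((663.2328491210938, -172.9748992919922), (105.3783187866211, 142.28221130371094), 6.4165940284729) 0.1500813310725527
hung bar 198 ((645.1040649414062, -175.00222778320312), (12.626051902770996, 135.6410675048828), 6.544814109802246) 0.2117721388633923
meter 1295 ((413.3653259277344, -388.57464599609375), (150.1535186767578, 85.05244445800781), 75.8939208984375) 0.03237499830222121
bottle 180 ((767.0118408203125, -5.30421257019043), (44.720916748046875, 44.32682800292969), 89.58726501464844) 0.07149086514746095
```

View pics/mf.png

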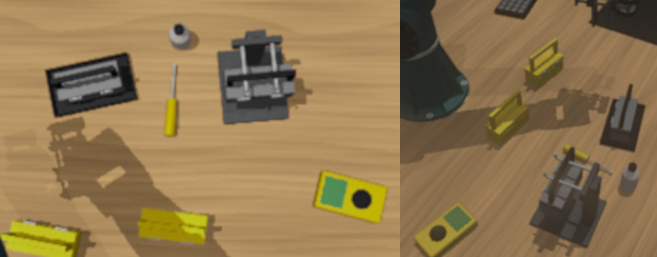

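The full carrier hangs level across both prongs at (258,75), the empty one stands flat in the tray at (90,85), and the bystanders haven't moved. Handing in.

```bash
python3 -c "
from workcell import env
print(env.finish_job())"
```

```text
the job is handed in; nothing more can be done
None
```

The job is handed in at about 26 s of the 67 s allowed. The full carrier hangs on the hook stand and the empty one stands in the tray. No verdict was reported.

- **Which is full:** the left carrier weighed about 7.0 N (0.71 kg), so it is the full one. The right one weighed about 1.9 N (0.19 kg), so it is the empty one.
- **Full carrier:** it hangs across both prongs. The bar middle is at (0.645, −0.175), about 3 mm before hook_seat and 2 mm to the side. The bar top is at 0.212 m, so the bar rests on the prongs, and its yaw matches the stand. When I let go, the force on the gripper fell to zero.
- **Empty carrier:** it stands flat in the tray, about 3 mm from the centre. The bar top is at 0.124 m and the box top about 0.063–0.064 m, as expected on the tray floor.
- **Bystanders:** the meter and bottle measured where they were, within 1 mm. I checked the screwdriver only by eye, and it looks unmoved. The gripper is open and clear of everything.

**What disagreed:** the reported TCP height reads about 38.5 mm lower than the real finger tips, according to both the scene and wrist cameras. Because of this, my first two grasps closed on air above the bar without moving the carrier. I corrected for it in every later move.

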